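# Rebalance the two dust gates of the tile-cutting bench

### The arm

A 6-joint arm with a two-finger parallel gripper is mounted at the origin on the work surface. World frame = base frame: x ahead of the robot, y to its left, z up, the work surface at z = 0. Lengths are in m, angles in rad, forces in N, time in s.
With the tool pointing down it reaches from about 0.25 to 0.725 m from the base axis. Payload 4 kg.
Tool frame: the origin (TCP) lies at the very end of the fingers, on their centre line; the grasp point (between the pads) lies 19 mm behind it; z points along the fingers, y is the line along which they close (so a half turn about z gives the same grasp; the last joint's range is limited). The gripper opens to 85 mm and grips with 20 to 120 N. Pads are 22 mm wide; open, the fingers measure 114 mm over their backs; the gripper's body (76 mm by 85 mm) begins 54 mm behind the grasp point. The pads swing forward as they close: fully open they stand 13 mm farther back than shut.
Start: joints at [-1.323, 0.241, 0.005, 1.335, 0, 1.571], TCP at [0.123, -0.485, 0.231] pointing down, gripper open.
Joint ranges: [-2.72, 2.72], [-1.05, 1.87], [-1.09, 1.28], [-1.99, 2.15], [-1.42, 1.44], [-3.14, 3.14]. Speed limits (rad/s): [2.79, 2.79, 3.14, 3.14, 3.14, 3.14].

### API

Orientations are given as [roll, pitch, yaw] about the fixed x, y, z axes, in that order (R = Rz(yaw) Ry(pitch) Rx(roll)).
In Python, from workcell import * gives the robot as it stands.
- The arm moves only by the tool jog_arm, never from a script. Its argument "deltas" is a list of rows, each an object of numbers: "tx", "ty", "tz": the shift along the world's x, y, z in units of 30 mm (1.0 is 30 mm); "ax", "ay", "az": the turn, a rotation vector about the world's x, y, z in rad. A call has 1 to 10 rows; each row is the pose to reach, as a shift and turn from the pose commanded when the call began; what a row does not reach only later rows make up. A row lasts 1/10 s, in which the tool goes at most 50 mm and 8.59 degrees, less where a joint would pass 70% of its speed; a pose out of reach is approached as far as the arm can. A call with a gripper value outside its range is refused whole. "jaw" is the opening, from -1 (shut) to 1 (fully open), so that 0 is half open, set as the call begins (left out, the last holds). The fingers move at their own pace and stop on an object; "force" is the grip in N (left out, the last holds). Time passes only in rows, so rows that repeat a pose let the fingers close. It gives the time, the measured TCP pose, the force, the opening and the grip force at its end, in the units of the state.
- state(): the state, without advancing time (a new reading comes with each control period).
- capture(name): name is "scene" or "side" or "wrist"; returns a dict with "frame" (384x512x3 uint8, blue, green, red), "fovy" (degrees; the focal length in pixels is half the picture's height over the tangent of half this angle, whatever the lens; pixels are square), "cx", "cy" (the principal point, pixels), "cam_to_world" (4x4, takes a point from camera to world coordinates). Camera axes: x right, y up, looking along -z (the intrinsics and any distortion apply to the point x, -y, -z); pixel columns grow to the right and rows downward; lengths in m; the calibration is good to about 2 mm. A picture is of the moment at which its call begins. There is no depth.
- hand_in(): hands the job in; it is judged then, once.
Trained networks look in a picture, given as the dict that the camera call returned (one of the last four; its "shot" number tells which), for a name from the list of things; names that differ only in an ending like _2 or _b are one class to them, and where a whole thing is asked for, a point or a joint stands for the part that bears it (a point fixed in the world has none). Each returns a list of dicts, best first, with "p" (0 to 1); they miss things now and then, are a little off and sometimes report something else, mostly with a low value. They report only what shows in the picture. A call takes as long as a camera call.
- look_for(name, picture): "location" ([column, row] in pixels, amid what is visible of it).
- tip_of(name, picture): "location" ([column, row] in pixels: a listed point, or the origin of a listed thing).
The state is a dict: "time_s": time; "joint_positions": joint angles; "joint_vel": joint speeds; "effort": joint torques, N m; "position": TCP position; "tcp_rot": TCP orientation; "contact_force": force on the tool from outside, world axes, zero at the start; "torque": the same for the moment, N m; "gripper_width": finger opening in m; "gripper_force": force on a finger pad.
Only numpy, scipy, OpenCV 4.12 (cv2) and the standard library are available. Lean on these libraries where they do the work, as an engineer would, in place of code of your own. Each camera call takes 0.05 s, during which the arm holds its last target. There are 200 camera calls.

### The job

The shutters of the two dust gates on the bench have been left between their stops. First slide the small port's shutter open (towards its lug end, away from the port) until it clicks into the first stop it comes to, so that the fan is never starved; then slide the large port's shutter across its port until it clicks into the first stop it comes to. Do not push either shutter on past that stop, leave both clicked in, and leave the other things on the bench where they are.

Things in the scene. Friction and masses are not known exactly. Their poses are not given: they have to be found in the camera images.
- big_gate: Large-port dust gate: fixed grey block, 320 mm long (x), 150 wide (y), 55 high, a round port 80 mm across in its top, centred 70 mm along +x from the origin (middle of its underside). On top, between two 11 mm high aluminium rails, a steel shutter plate slides along x: +x shuts, -x opens.
- big_lug (a point): Middle of the top face of the aluminium lug on the big gate's plate, 107 mm above the table; axes as its gate. Lug: 30 mm thick along the slide, 70 wide, 45 tall, standing on the plate (top at 62 mm), which reaches 20 mm behind (-x) and 125 ahead (+x) of its middle. The lug is hollow; the dark 14 mm wide pin cap inside is level with its top between stops, 5 mm down in a stop. Push the -x face.
- big_plate (a joint): Big plate, m along its gate's +x, 0 (open) to 0.15 (shut, hard end); lug middle at gate x = -0.130 + value. Starts at 0.02 to 0.04, port open. First stop going +x (port partly covered) is somewhere in 0.055 to 0.095, hidden, different each time: feel for it. The next stop, one too far, is 50 mm beyond. Drag between stops 1 to 2 N. Pushed lightly into a stop's far side and let go, the plate settles back into the stop.
- big_pin (a joint): Drop of the big gate's spring index pin, m: 0 riding between stops, about 0.005 clicked home in a stop. As it drops it pulls the plate on by itself over the last 8 mm or so; pushing on past the stop then takes about 10 to 13 N, felt at once, and the pin jumps out some 8 mm beyond the stop's centre.
- small_gate: Small-port dust gate: fixed grey block, 320 mm long (x), 116 wide (y), 55 high, a round port 50 mm across in its top, centred 70 mm along +x from the origin (middle of its underside). On top, between two 11 mm high aluminium rails, a steel shutter plate slides along x: +x shuts, -x opens.
- small_lug (a point): Middle of the top face of the aluminium lug on the small gate's plate, 107 mm above the table; axes as its gate. Lug: 30 mm thick along the slide, 50 wide, 45 tall, standing on the plate (top at 62 mm), which reaches 20 mm behind (-x) and 125 ahead (+x) of its middle. The lug is hollow; the dark 14 mm wide pin cap inside is level with its top between stops, 5 mm down in a stop. Push the +x face.
- small_plate (a joint): Small plate, m along its gate's +x, 0 (open) to 0.15 (shut, hard end); lug middle at gate x = -0.130 + value. Starts at 0.115 to 0.135, port covered. First stop going -x (port partly uncovered) is somewhere in 0.055 to 0.095, hidden, different each time: feel for it. The next stop, one too far, is 50 mm beyond. Drag between stops 1 to 2 N. Pushed lightly into a stop's far side and let go, the plate settles back into the stop.
- small_pin (a joint): Drop of the small gate's spring index pin, m: 0 riding between stops, about 0.005 clicked home in a stop. As it drops it pulls the plate on by itself over the last 8 mm or so; pushing on past the stop then takes about 10 to 13 N, felt at once, and the pin jumps out some 8 mm beyond the stop's centre.
- jar: clear open jar, 80 mm wide, 75 mm tall, standing between the gates. Bystander; origin at the middle of its underside.
- glue: white glue bottle, 58 mm wide, 170 mm tall, beyond the gates. Bystander; origin at the middle of its underside.
- mug: white mug, 80 mm wide, 85 mm tall. Bystander; origin at the middle of its underside.
- tape: flat blue roll of tape, 110 mm wide, 24 mm thick. Bystander; origin at the middle of its underside.
- brush: bench brush, 240 mm long. Bystander; origin at the underside of the tool.
- shard_tray: black open tray of tile pieces, 200 x 150 x 32 mm. Bystander; origin at the middle of its underside.
- hammer: hammer, 240 mm long, lying in front of the robot. Bystander; origin at the underside of the tool.
- water: green glass bottle, 64 mm wide, 200 mm tall. Bystander; origin at the middle of its underside.

How it is judged:
By the outcome, as a careful person would: the job done as asked, in the order asked, and still so for the second after the job is handed in, with the robot touching nothing.
It also fails if it takes over 51 s, if anything falls off the work surface, if the arm or the gripper's body presses on something with over 40 N, if the wrist force passes 120 N, or if a joint passes its speed limit or range.

## Working session

There is one attempt and no reset: what is moved stays moved. The work goes in short steps, Python scripts to look and compute and a tool call to move; the robot and the scene stay as the last step left them, time stands still between calls to the robot, and variables do not carry over. Pictures are saved under pics/ and viewed, at most 10 in all, crops included, and the job is handed in when it is done.

Besides the shell and the picture viewer there is one more tool, called after "Emit:" as name(argument=value, ...), one argument or row to a line, values as JSON. jog_arm: Moves the arm, as the interface text tells. Its arguments: {"type":"object","properties":{"deltas":{"type":"array","items":{"type":"object","properties":{"tx":{"type":"number"},"ty":{"type":"number"},"tz":{"type":"number"},"ax":{"type":"number"},"ay":{"type":"number"},"az":{"type":"number"}}}},"jaw":{"type":"number"},"force":{"type":"number"}},"required":["deltas"]}

```bash
mkdir -p pics
cat > h.py <<'E'
from workcell import *
import numpy as np, cv2
def ray(p,uv):
    f=p["frame"].shape[0]/2/np.tan(np.radians(p["fovy"])/2)
    d=np.array([(uv[0]-p["cx"])/f,-(uv[1]-p["cy"])/f,-1.])
    M=np.array(p["cam_to_world"]); return M[:3,3],M[:3,:3]@d
def atz(p,uv,z):
    o,d=ray(p,uv); return o+d*(z-o[2])/d[2]
def proj(p,X):
    f=p["frame"].shape[0]/2/np.tan(np.radians(p["fovy"])/2)
    M=np.array(p["cam_to_world"]); c=M[:3,:3].T@(np.array(X)-M[:3,3])
    return [p["cx"]+f*c[0]/-c[2],p["cy"]-f*c[1]/-c[2]]
E
python3 - <<'E'
from h import *
s=state();print(s)
Z=dict(big_lug=.107,small_lug=.107,big_gate=0,small_gate=0,jar=0,glue=0,mug=0,water=0)
ims=[]
for c in("scene","side"):
    p=capture(c);ims.append(p["frame"]);print(c,p["fovy"],p["cx"],p["cy"],[k for k in p],np.round(p["cam_to_world"],3).tolist())
    for n,z in Z.items():
        for r in tip_of(n,p)[:2]: print(n,np.round(r["p"],2),np.round(r["location"]),np.round(atz(p,r["location"],z),3))
    cv2.imwrite(f"pics/{c}.png",cv2.resize(p["frame"],(768,576)))
E
```

```text
{'time_s': 0.0, 'joint_positions': array([-1.32300727e+00,  2.41406459e-01,  3.67155640e-03,  1.33519914e+00,
       -1.53644809e-07,  1.57075064e+00]), 'joint_vel': array([ 2.11697172e-03, -9.51779134e-04, -9.73096951e-04, -1.81061538e-04,
       -8.87712053e-05, -8.44993369e-05]), 'effort': array([-9.22403124e-04, -3.72313571e+01,  2.52410996e+01,  1.67678506e-02,
       -1.02178394e-04,  2.47338470e-06]), 'position': array([ 0.12246919, -0.48409082,  0.23039612]), 'tcp_rot': array([-3.13945494e+00,  5.59805624e-08,  2.47834743e-01]), 'contact_force': array([ 0.12101864,  0.36252673, -0.06910036]), 'torque': array([ 0.03014646, -0.00076774, -0.02467531]), 'gripper_force': 0.0, 'gripper_width': 0.0852394649759375}
scene 55.74480448414276 257.25263636627176 188.3581455684232 ['frame', 'fovy', 'cx', 'cy', 'cam_to_world', 'shot'] [[-0.757, -0.449, 0.475, 1.056], [0.654, -0.533, 0.538, 0.539], [0.012, 0.717, 0.697, 0.801], [0.0, 0.0, 0.0, 1.0]]
big_lug 0.81 [224. 153.] [ 0.559 -0.178  0.107]
big_lug 0.57 [283. 241.] [0.655 0.181 0.107]
small_lug 0.81 [286. 240.] [0.646 0.181 0.107]
smal
[... 212 characters left out ...]
.   ]
water 0.94 [156. 154.] [ 0.665 -0.438  0.   ]
side 46.81690108697885 246.46177950669625 193.60347724014332 ['frame', 'fovy', 'cx', 'cy', 'cam_to_world', 'shot'] [[-0.76, 0.421, -0.495, -0.133], [-0.65, -0.518, 0.556, 0.722], [-0.022, 0.745, 0.667, 1.015], [0.0, 0.0, 0.0, 1.0]]
big_lug 0.8 [268. 168.] [ 0.567 -0.173  0.107]
small_lug 0.83 [168. 218.] [0.648 0.189 0.107]
small_lug 0.51 [190. 186.] [0.702 0.05  0.107]
big_gate 0.64 [253. 179.] [ 0.655 -0.199  0.   ]
small_gate 0.59 [169. 239.] [0.669 0.186 0.   ]
jar 0.69 [229. 214.] [ 0.599 -0.01   0.   ]
glue 0.66 [193. 186.] [ 0.794 -0.037  0.   ]
mug 0.57 [340. 196.] [ 0.368 -0.316  0.   ]
water 0.65 [291. 146.] [ 0.667 -0.446  0.   ]
```

View pics/scene.png

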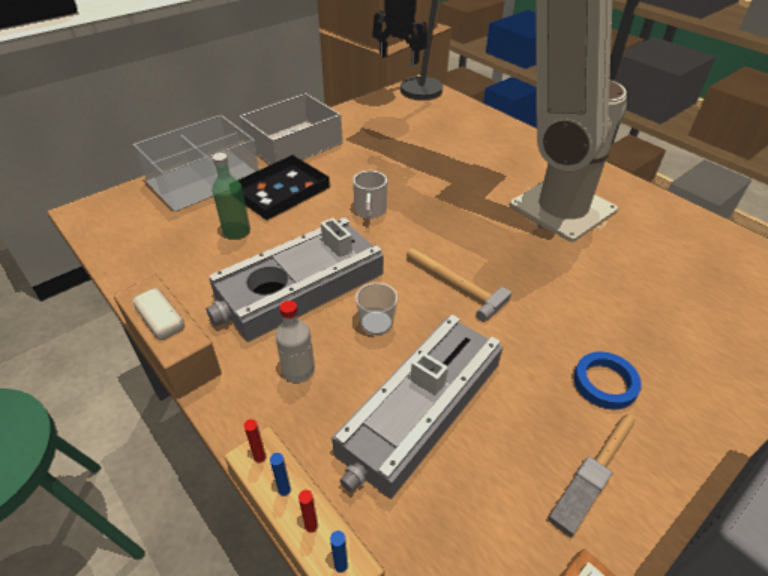

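View pics/side.png

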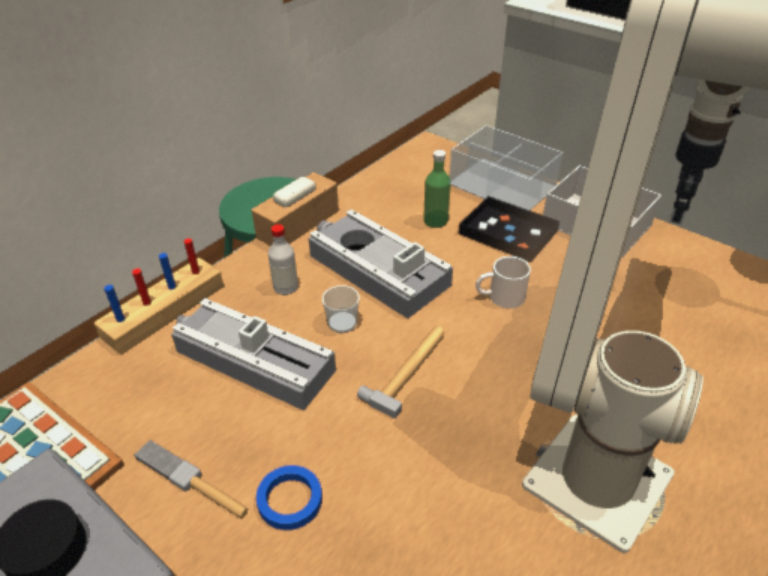

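The scene view (768 px scale) shows the small gate with its lug at about (430,365) and rails from (338,437) to (455,322). The big gate's lug is at about (337,230). Both gates point their port ends away from the robot, and the jar stands between them.

Run:
```python
from h import *
P=capture("scene");Q=capture("side")
def L(p,a,b):
    a,b=[atz(p,np.array(v)/1.5,.066)[:2] for v in(a,b)];d=a-b;print(a.round(3),b.round(3),"yaw",np.arctan2(d[1],d[0]).round(3))
print("small");L(P,(338,437),(455,320));L(P,(385,467),(497,342));L(Q,(178,317),(306,385));L(Q,(207,302),(333,358))
print("big");L(P,(213,277),(342,222));L(P,(237,307),(380,252));L(Q,(312,230),(418,288));L(Q,(352,215),(450,266))
def tri(n):
    A=[]
    B=[]
    for p in(P,Q):
        o,d=ray(p,tip_of(n,p)[0]["location"]);d/=np.linalg.norm(d);M=np.eye(3)-np.outer(d,d);A.append(M);B.append(M@o)
    return np.linalg.solve(sum(A),sum(B)).round(4)
for n in("small_lug","big_lug"):print(n,tri(n))
```

```text
small
[0.827 0.177] [0.523 0.127] yaw 0.165
[0.804 0.259] [0.504 0.21 ] yaw 0.162
[0.825 0.243] [0.492 0.205] yaw 0.116
[0.814 0.176] [0.5   0.123] yaw 0.165
big
[ 0.802 -0.256] [ 0.504 -0.233] yaw -0.078
[ 0.807 -0.156] [ 0.505 -0.104] yaw -0.17
[ 0.819 -0.146] [ 0.496 -0.14 ] yaw -0.019
[ 0.785 -0.252] [ 0.486 -0.243] yaw -0.029
small_lug [0.6434 0.1904 0.1082]
big_lug [ 0.5562 -0.1846  0.0992]
```

Emit:
jog_arm(
  deltas=[
    {"tx": 9.3, "ty": 11.3, "az": -0.09},
    {"tx": 9.3, "ty": 11.3, "az": -0.09},
    {"tx": 9.3, "ty": 11.3, "az": -0.09},
    {"tx": 9.3, "ty": 11.3, "az": -0.09},
    {"tx": 9.3, "ty": 11.3, "az": -0.09},
    {"tx": 9.3, "ty": 11.3, "az": -0.09},
    {"tx": 9.3, "ty": 11.3, "az": -0.09},
    {"tx": 9.3, "ty": 11.3, "az": -0.09},
    {"tx": 9.3, "ty": 11.3, "az": -0.09},
    {"tx": 9.3, "ty": 11.3, "az": -0.09},
  ],
  jaw=-1,
)

```text
schema error: expected keys tx, ty, tz, ax, ay, az
```

Emit:
jog_arm(
  deltas=[
    {"tx": 9.3, "ty": 11.3, "tz": 0, "ax": 0, "ay": 0, "az": -0.09},
    {"tx": 9.3, "ty": 11.3, "tz": 0, "ax": 0, "ay": 0, "az": -0.09},
    {"tx": 9.3, "ty": 11.3, "tz": 0, "ax": 0, "ay": 0, "az": -0.09},
    {"tx": 9.3, "ty": 11.3, "tz": 0, "ax": 0, "ay": 0, "az": -0.09},
    {"tx": 9.3, "ty": 11.3, "tz": 0, "ax": 0, "ay": 0, "az": -0.09},
    {"tx": 9.3, "ty": 11.3, "tz": 0, "ax": 0, "ay": 0, "az": -0.09},
    {"tx": 9.3, "ty": 11.3, "tz": 0, "ax": 0, "ay": 0, "az": -0.09},
    {"tx": 9.3, "ty": 11.3, "tz": 0, "ax": 0, "ay": 0, "az": -0.09},
    {"tx": 9.3, "ty": 11.3, "tz": 0, "ax": 0, "ay": 0, "az": -0.09},
    {"tx": 9.3, "ty": 11.3, "tz": 0, "ax": 0, "ay": 0, "az": -0.09},
  ],
  jaw=-1,
)

```text
time_s: 2.2
position: [0.4042, -0.1425, 0.2314]
tcp_rot: [-3.141, -0.002, 0.165]
contact_force: [-0.5, -0.3, -1.1]
gripper_width: 0.0003
gripper_force: 0.0
```

Emit:
jog_arm(
  deltas=[
    {"tx": 9.2, "ty": 11.3, "tz": -0.7, "ax": 0, "ay": 0, "az": 0},
    {"tx": 9.2, "ty": 11.3, "tz": -0.7, "ax": 0, "ay": 0, "az": 0},
    {"tx": 9.2, "ty": 11.3, "tz": -0.7, "ax": 0, "ay": 0, "az": 0},
    {"tx": 9.2, "ty": 11.3, "tz": -0.7, "ax": 0, "ay": 0, "az": 0},
    {"tx": 9.2, "ty": 11.3, "tz": -0.7, "ax": 0, "ay": 0, "az": 0},
    {"tx": 9.2, "ty": 11.3, "tz": -0.7, "ax": 0, "ay": 0, "az": 0},
    {"tx": 9.2, "ty": 11.3, "tz": -0.7, "ax": 0, "ay": 0, "az": 0},
    {"tx": 9.2, "ty": 11.3, "tz": -0.7, "ax": 0, "ay": 0, "az": 0},
    {"tx": 9.2, "ty": 11.3, "tz": -0.7, "ax": 0, "ay": 0, "az": 0},
    {"tx": 9.2, "ty": 11.3, "tz": -0.7, "ax": 0, "ay": 0, "az": 0},
  ],
)

```text
time_s: 3.2
position: [0.6862, 0.1623, 0.2079]
tcp_rot: [-3.116, 0.002, 0.223]
contact_force: [-0.3, 0.1, -0.4]
gripper_width: 0.0002
gripper_force: 0.0
```

Run:
```python
from h import *
p=capture("wrist");cv2.imwrite("pics/w1.png",p["frame"])
print(state()["position"],np.round(p["cam_to_world"],3).tolist())
for r in tip_of("small_lug",p)[:2]: print(r["p"],np.round(r["location"]),atz(p,r["location"],.107).round(4))
```

```text
[0.6856748  0.16274295 0.20813903] [[0.22, 0.931, 0.293, 0.761], [-0.975, 0.218, 0.039, 0.175], [-0.027, -0.294, 0.955, 0.35], [0.0, 0.0, 0.0, 1.0]]
0.91 [224. 219.] [0.6573 0.189  0.107 ]
```

View pics/w1.png

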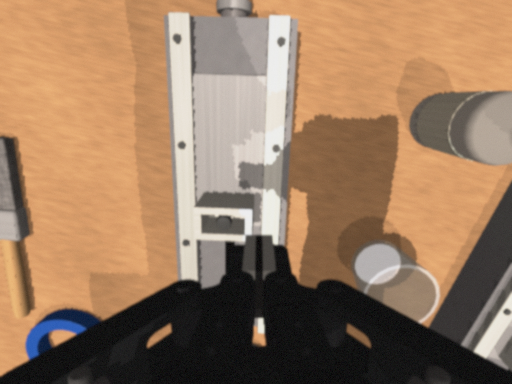

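The wrist view shows the small gate running up the picture. The lug top is centred at about (223,223), with its far (+x) edge at row 207. The fingers are at (260,240).

Emit:
jog_arm(
  deltas=[
    {"tx": 0.1, "ty": 1.1, "tz": 0, "ax": 0, "ay": 0, "az": 0},
    {"tx": 0.1, "ty": 1.1, "tz": 0, "ax": 0, "ay": 0, "az": 0},
    {"tx": 0.1, "ty": 1.1, "tz": 0, "ax": 0, "ay": 0, "az": 0},
  ],
)

```text
time_s: 3.6
position: [0.6899, 0.1821, 0.211]
tcp_rot: [-3.107, 0.001, 0.245]
contact_force: [0.5, -0.5, 0.6]
gripper_width: -0.0
gripper_force: 0.0
```

Run:
```python
from h import *
p=capture("wrist");cv2.imwrite("pics/w2.png",p["frame"])
s=state();print(s["position"],s["tcp_rot"],s["joint_positions"].round(3),p["fovy"])
for r in tip_of("small_lug",p)[:2]: print(r["p"],np.round(r["location"]),atz(p,r["location"],.107).round(4))
q=capture("scene")
for r in tip_of("small_lug",q)[:1]: print(r["p"],np.round(r["location"]),atz(q,r["location"],.107).round(4))
```

```text
[0.68994413 0.18189087 0.21102179] [-3.10697475e+00  1.01247438e-03  2.44155658e-01] [0.243 0.712 0.696 1.556 0.035 3.14 ] 64.31684055026986
0.71 [244. 230.] [0.6534 0.19   0.107 ]
0.91 [286. 240.] [0.6461 0.1818 0.107 ]
```

View pics/w2.png

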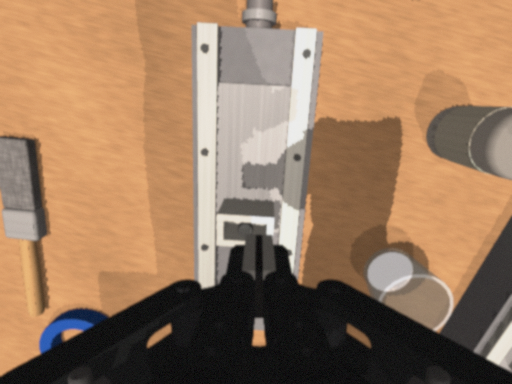

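The wrist view shows the lug top at about (245,229) with the fingers at (260,240). Joint 6 is at its limit, so I'll make a quarter turn back the other way.

Emit:
jog_arm(
  deltas=[
    {"tx": 0.1, "ty": 0.45, "tz": 0, "ax": 0, "ay": 0, "az": 0.15},
    {"tx": 0.1, "ty": 0.45, "tz": 0, "ax": 0, "ay": 0, "az": 0.3},
    {"tx": 0.1, "ty": 0.45, "tz": 0, "ax": 0, "ay": 0, "az": 0.45},
    {"tx": 0.1, "ty": 0.45, "tz": 0, "ax": 0, "ay": 0, "az": 0.6},
    {"tx": 0.1, "ty": 0.45, "tz": 0, "ax": 0, "ay": 0, "az": 0.75},
    {"tx": 0.1, "ty": 0.45, "tz": 0, "ax": 0, "ay": 0, "az": 0.9},
    {"tx": 0.1, "ty": 0.45, "tz": 0, "ax": 0, "ay": 0, "az": 1.05},
    {"tx": 0.1, "ty": 0.45, "tz": 0, "ax": 0, "ay": 0, "az": 1.2},
    {"tx": 0.1, "ty": 0.45, "tz": 0, "ax": 0, "ay": 0, "az": 1.35},
    {"tx": 0.1, "ty": 0.45, "tz": 0, "ax": 0, "ay": 0, "az": 1.48},
  ],
)

```text
time_s: 4.8
position: [0.6934, 0.1961, 0.2106]
tcp_rot: [-3.106, 0.001, 1.73]
contact_force: [0.6, 0.5, 0.0]
gripper_width: 0.0
gripper_force: 0.0
```

Run:
```python
from h import *
p=capture("wrist");cv2.imwrite("pics/w3.png",p["frame"])
s=state();print(s["time_s"],s["position"],s["tcp_rot"],s["joint_positions"].round(3),p["cx"],p["cy"],p["cam_to_world"].tolist())
for r in tip_of("small_lug",p)[:2]: print(r["p"],np.round(r["location"]),atz(p,r["location"],.107).round(4))
```

```text
4.85 [0.69340964 0.19634764 0.2105984 ] [-3.10626529e+00  1.03385423e-03  1.73357672e+00] [0.275 0.772 0.805 1.639 0.003 1.683] 258.56597700564 193.88344499720003 [[0.9867040896696447, -0.1620967387069924, -0.011818914068343778, 0.6875565715144677], [0.1584202551185872, 0.9429813084149633, 0.29272730441174355, 0.2705369502453414], [-0.0363051263234218, -0.2907075838029701, 0.9561229201949295, 0.35306412847633095], [0.0, 0.0, 0.0, 1.0]]
0.88 [214. 192.] [0.6531 0.1905 0.107 ]
0.7 [171. 297.] [0.6247 0.0795 0.107 ]
```

View pics/w3.png

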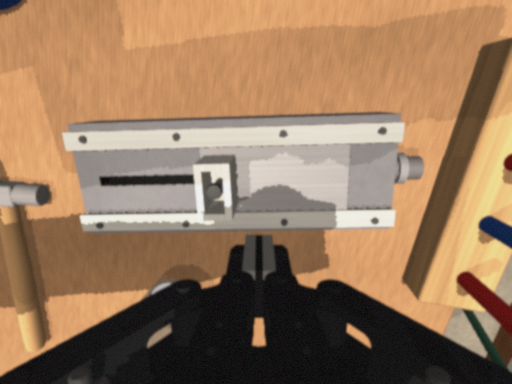

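The view from the quarter turn shows the lug top centred at about (213,190), with its right (+x) edge at column 231. The finger tip is at column 260, about 10 mm clear of the face and on the centre line, so I'll descend.

Emit:
jog_arm(
  deltas=[
    {"tx": 0, "ty": 0, "tz": -1, "ax": -0.035, "ay": 0, "az": 0},
    {"tx": 0, "ty": 0, "tz": -2, "ax": -0.035, "ay": 0, "az": 0},
    {"tx": 0, "ty": 0, "tz": -3, "ax": -0.035, "ay": 0, "az": 0},
    {"tx": 0, "ty": 0, "tz": -3, "ax": -0.035, "ay": 0, "az": 0},
  ],
)

```text
time_s: 5.3
position: [0.6901, 0.1955, 0.1147]
tcp_rot: [-3.09, 0.037, 1.723]
contact_force: [-1.4, 0.4, -0.6]
gripper_width: 0.0003
gripper_force: 0.0
```

Emit:
jog_arm(
  deltas=[
    {"tx": -0.05, "ty": 0, "tz": -0.6, "ax": 0, "ay": 0, "az": 0},
    {"tx": -0.1, "ty": 0, "tz": -1.2, "ax": 0, "ay": 0, "az": 0},
    {"tx": -0.1, "ty": 0, "tz": -1.2, "ax": 0, "ay": 0, "az": 0},
  ],
)

```text
time_s: 5.6
position: [0.6893, 0.1962, 0.0832]
tcp_rot: [-3.097, 0.036, 1.724]
contact_force: [0.5, 0.6, -0.2]
gripper_width: 0.0
gripper_force: 0.0
```

Run:
```python
from h import *
s=state();print(s["time_s"],s["position"],s["tcp_rot"],s["joint_positions"].round(3),s["contact_force"])
from scipy.spatial.transform import Rotation as R
print(R.from_euler("xyz",s["tcp_rot"]).as_matrix().round(3)[:,2], (R.from_euler("xyz",[np.pi,0,1.726])*R.from_euler("xyz",s["tcp_rot"]).inv()).as_rotvec())
for c in("wrist","scene"):
    p=capture(c)
    for r in tip_of("small_lug",p)[:1]: print(r["p"],np.round(r["location"]),atz(p,r["location"],.107).round(4))
```

```text
5.6 [0.68932712 0.19621625 0.08322153] [-3.09734988  0.03599507  1.72379419] [ 0.29   0.807  0.544  1.356 -0.03   1.709] [ 0.51460998  0.61772276 -0.16137547]
[-0.038 -0.042 -0.998] [ 0.0423529  -0.03818975  0.00300147]
0.56 [173. 276.] [0.653  0.1905 0.107 ]
0.77 [283. 241.] [0.654 0.179 0.107]
```

Emit:
jog_arm(
  deltas=[
    {"tx": -0.1, "ty": 0, "tz": -0.1, "ax": 0.042, "ay": -0.038, "az": 0},
    {"tx": -0.2, "ty": -0.03, "tz": -0.1, "ax": 0.042, "ay": -0.038, "az": 0},
    {"tx": -0.3, "ty": -0.05, "tz": -0.1, "ax": 0.042, "ay": -0.038, "az": 0},
    {"tx": -0.4, "ty": -0.065, "tz": -0.1, "ax": 0.042, "ay": -0.038, "az": 0},
    {"tx": -0.5, "ty": -0.08, "tz": -0.1, "ax": 0.042, "ay": -0.038, "az": 0},
  ],
)

```text
time_s: 6.3
position: [0.6783, 0.1949, 0.0828]
tcp_rot: [3.132, 0.0, 1.725]
contact_force: [5.3, -0.3, -0.8]
gripper_width: 0.0
gripper_force: 2.7
```

```bash
cat > s.py <<'E'
from h import *
import sys
n=sys.argv[1]; s=state();print(s["time_s"],s["position"].round(4),s["tcp_rot"].round(3),s["contact_force"].round(2))
for c in("wrist","scene","side"):
    p=capture(c)
    for r in tip_of(n,p)[:1]: print(c,round(r["p"],2),np.round(r["location"],1),atz(p,r["location"],.107).round(4))
print(state()["contact_force"].round(2))
E
python3 s.py small_lug
```

```text
6.3 [0.6783 0.1949 0.0828] [3.132 0.    1.725] [ 5.33 -0.29 -0.84]
wrist 0.55 [193.5 279. ] [0.6507 0.1897 0.107 ]
scene 0.79 [285.9 237.4] [0.641  0.1769 0.107 ]
side 0.57 [166.  217.5] [0.655  0.1921 0.107 ]
[ 1.7   0.42 -0.47]
```

Emit:
jog_arm(
  deltas=[
    {"tx": -0.1, "ty": -0.016, "tz": 0, "ax": 0, "ay": 0, "az": 0},
    {"tx": -0.2, "ty": -0.032, "tz": 0, "ax": 0, "ay": 0, "az": 0},
    {"tx": -0.2, "ty": -0.032, "tz": 0, "ax": 0, "ay": 0, "az": 0},
    {"tx": -0.2, "ty": -0.032, "tz": 0, "ax": 0, "ay": 0, "az": 0},
  ],
)

```text
time_s: 7.0
position: [0.6683, 0.1932, 0.0809]
tcp_rot: [3.141, 0.0, 1.725]
contact_force: [0.7, 0.0, 0.3]
gripper_width: -0.0002
gripper_force: 0.0
```

```bash
python3 s.py small_lug
```

```text
7.0 [0.6683 0.1932 0.0809] [3.141 0.    1.725] [0.73 0.04 0.29]
wrist 0.56 [192.7 281.8] [0.6408 0.1878 0.107 ]
scene 0.87 [287.9 238.3] [0.6393 0.182  0.107 ]
side 0.67 [171.1 218.3] [0.641  0.1849 0.107 ]
[ 0.17  0.19 -0.17]
```

Emit:
jog_arm(
  deltas=[
    {"tx": -0.07, "ty": -0.011, "tz": 0, "ax": 0, "ay": 0, "az": 0},
    {"tx": -0.14, "ty": -0.022, "tz": 0, "ax": 0, "ay": 0, "az": 0},
    {"tx": -0.14, "ty": -0.022, "tz": 0, "ax": 0, "ay": 0, "az": 0},
  ],
)

```text
time_s: 7.6
position: [0.6649, 0.1928, 0.0813]
tcp_rot: [3.139, -0.0, 1.725]
contact_force: [-0.1, 0.2, -0.2]
gripper_width: -0.0001
gripper_force: 0.0
```

```bash
sed -i 's/("wrist","scene","side")/("wrist",)/' s.py; python3 s.py small_lug
```

```text
7.6 [0.6649 0.1928 0.0813] [ 3.139 -0.     1.725] [-0.08  0.22 -0.21]
wrist 0.75 [191.  278.9] [0.6365 0.1884 0.107 ]
[0.13 0.61 0.38]
```

Emit:
jog_arm(
  deltas=[
    {"tx": -0.07, "ty": -0.011, "tz": 0, "ax": 0, "ay": 0, "az": 0},
    {"tx": -0.14, "ty": -0.022, "tz": 0, "ax": 0, "ay": 0, "az": 0},
  ],
)

```text
time_s: 7.9
position: [0.6616, 0.1922, 0.0814]
tcp_rot: [3.137, -0.0, 1.725]
contact_force: [2.8, 0.3, -1.3]
gripper_width: 0.0002
gripper_force: 1.4
```

```bash
python3 s.py small_lug
```

```text
7.9 [0.6616 0.1922 0.0814] [ 3.137 -0.     1.725] [ 2.84  0.25 -1.26]
wrist 0.69 [194.8 279.7] [0.6348 0.1876 0.107 ]
[-0.57 -0.2  -0.11]
```

Emit:
jog_arm(
  deltas=[
    {"tx": -0.07, "ty": -0.011, "tz": 0, "ax": 0, "ay": 0, "az": 0},
    {"tx": -0.14, "ty": -0.022, "tz": 0, "ax": 0, "ay": 0, "az": 0},
  ],
)

```text
time_s: 8.2
position: [0.657, 0.1915, 0.0814]
tcp_rot: [3.138, -0.0, 1.725]
contact_force: [1.9, 0.1, -1.4]
gripper_width: 0.0002
gripper_force: 0.5
```

```bash
python3 s.py small_lug
```

```text
8.2 [0.657  0.1915 0.0814] [ 3.138 -0.     1.725] [ 1.91  0.08 -1.36]
wrist 0.9 [196.8 281.2] [0.6312 0.1863 0.107 ]
[-0.04 -0.53  0.46]
```

Emit:
jog_arm(
  deltas=[
    {"tx": -0.07, "ty": -0.011, "tz": 0, "ax": 0, "ay": 0, "az": 0},
    {"tx": -0.14, "ty": -0.022, "tz": 0, "ax": 0, "ay": 0, "az": 0},
  ],
)

```text
time_s: 8.5
position: [0.6522, 0.1908, 0.0812]
tcp_rot: [3.139, -0.0, 1.725]
contact_force: [1.2, -0.6, 0.4]
gripper_width: 0.0003
gripper_force: 0.0
```

```bash
python3 s.py small_lug
```

```text
8.5 [0.6522 0.1908 0.0812] [ 3.139 -0.     1.725] [ 1.21 -0.56  0.44]
wrist 0.83 [186.8 279.9] [0.622  0.1857 0.107 ]
[-0.16 -0.09  0.35]
```

Run:
```python
from h import *
p=capture("wrist");print([ (r["p"],r["location"]) for r in tip_of("small_lug",p)[:1]])
cv2.imwrite("pics/w4.png",cv2.resize(p["frame"][190:340,110:310],None,fx=4,fy=4,interpolation=2))
```

```text
[(0.63, [187.0, 282.7])]
```

View pics/w4.png

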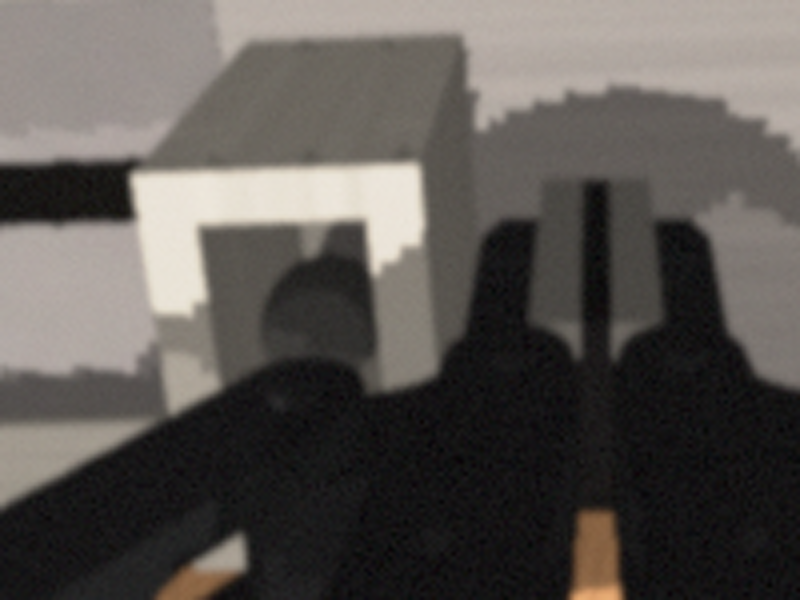

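The crop shows the dark cap at about (320,310). The right wall of the hole cuts it off, so it seems to sit below the lug top, and a gap to the finger has opened. I'll confirm with a small nudge.

Emit:
jog_arm(
  deltas=[
    {"tx": -0.04, "ty": -0.006, "tz": 0, "ax": 0, "ay": 0, "az": 0},
    {"tx": -0.08, "ty": -0.012, "tz": 0, "ax": 0, "ay": 0, "az": 0},
  ],
)

```text
time_s: 8.9
position: [0.6502, 0.1905, 0.0813]
tcp_rot: [3.138, -0.0, 1.725]
contact_force: [0.6, 0.2, 0.3]
gripper_width: -0.0001
gripper_force: 0.0
```

```bash
python3 s.py small_lug
```

```text
8.9 [0.6502 0.1905 0.0813] [ 3.138 -0.     1.725] [0.57 0.19 0.35]
wrist 0.63 [189.9 280.1] [0.6214 0.1855 0.107 ]
[0.02 0.27 0.48]
```

Emit:
jog_arm(
  deltas=[
    {"tx": -0.04, "ty": -0.006, "tz": 0, "ax": 0, "ay": 0, "az": 0},
    {"tx": -0.08, "ty": -0.012, "tz": 0, "ax": 0, "ay": 0, "az": 0},
  ],
)

```text
time_s: 9.2
position: [0.6485, 0.1902, 0.0814]
tcp_rot: [3.137, -0.0, 1.725]
contact_force: [2.9, -0.4, -0.6]
gripper_width: -0.0
gripper_force: 1.6
```

```bash
python3 s.py small_lug
```

```text
9.2 [0.6485 0.1902 0.0814] [ 3.137 -0.     1.725] [ 2.9  -0.38 -0.55]
wrist 0.86 [196.1 282.2] [0.6224 0.1845 0.107 ]
[ 1.99  0.48 -0.23]
```

Emit:
jog_arm(
  deltas=[
    {"tx": -0.06, "ty": -0.01, "tz": 0, "ax": 0, "ay": 0, "az": 0},
    {"tx": -0.06, "ty": -0.01, "tz": 0, "ax": 0, "ay": 0, "az": 0},
    {"tx": -0.06, "ty": -0.01, "tz": 0, "ax": 0, "ay": 0, "az": 0},
  ],
)

```text
time_s: 9.6
position: [0.6482, 0.1902, 0.0815]
tcp_rot: [3.134, -0.0, 1.725]
contact_force: [7.4, 0.5, -3.9]
gripper_width: 0.0003
gripper_force: 3.2
```

```bash
python3 s.py small_lug
```

```text
9.6 [0.6482 0.1902 0.0815] [ 3.134 -0.     1.725] [ 7.44  0.48 -3.91]
wrist 0.82 [194.7 280.3] [0.6213 0.1853 0.107 ]
[ 6.12  1.42 -4.32]
```

Force has risen to 7 N and the lug hasn't moved, so the small shutter is clicked in. I'll back off and rise.

Emit:
jog_arm(
  deltas=[
    {"tx": 0.2, "ty": 0.03, "tz": 0, "ax": 0, "ay": 0, "az": 0},
    {"tx": 0.4, "ty": 0.065, "tz": 0, "ax": 0, "ay": 0, "az": 0},
    {"tx": 0.4, "ty": 0.065, "tz": 1.5, "ax": 0, "ay": 0, "az": 0},
    {"tx": 0.4, "ty": 0.065, "tz": 3, "ax": 0, "ay": 0, "az": 0},
    {"tx": 0.4, "ty": 0.065, "tz": 4.5, "ax": 0, "ay": 0, "az": 0},
    {"tx": 0.4, "ty": 0.065, "tz": 4.5, "ax": 0, "ay": 0, "az": 0},
  ],
)

```text
time_s: 10.3
position: [0.6615, 0.1928, 0.2254]
tcp_rot: [3.124, -0.002, 1.725]
contact_force: [0.5, 0.4, 1.0]
gripper_width: -0.0001
gripper_force: 0.0
```

```bash
python3 s.py small_lug
python3 - <<'E'
from h import *
print(state()["joint_positions"].round(3))
p=capture("wrist")
cv2.imwrite("pics/w5.png",cv2.resize(p["frame"][100:270,110:310],None,fx=3,fy=3,interpolation=2))
E
```

```text
10.3 [0.6615 0.1928 0.2254] [ 3.124e+00 -2.000e-03  1.725e+00] [0.49 0.38 0.95]
wrist 0.91 [209.8 190.6] [0.6216 0.1853 0.107 ]
[ 0.08  0.07 -0.23]
[ 0.284  0.635  0.576  1.506 -0.     1.7  ]
```

View pics/w5.png

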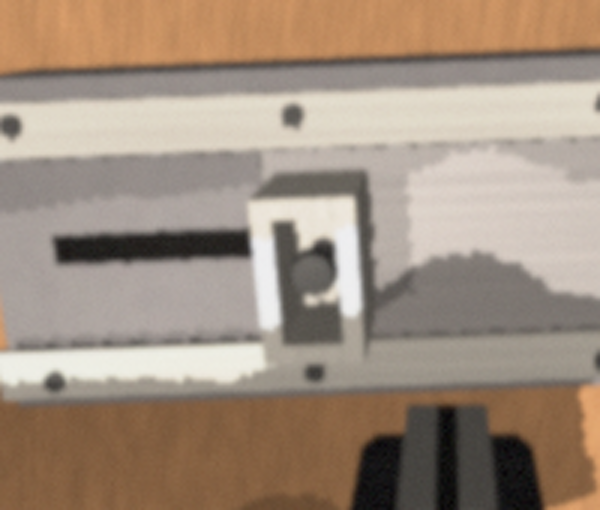

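The crop shows the small lug unmoved at x = 0.6216, with the cap below its rim at about (313,270). Now the big gate.

Emit:
jog_arm(
  deltas=[
    {"tx": -0.6, "ty": -1.5, "tz": 0, "ax": 0, "ay": 0, "az": -0.02},
    {"tx": -1.2, "ty": -3, "tz": 0, "ax": 0, "ay": 0, "az": -0.05},
    {"tx": -1.8, "ty": -4.5, "tz": 0, "ax": 0, "ay": 0, "az": -0.08},
    {"tx": -2.4, "ty": -6, "tz": 0, "ax": 0, "ay": 0, "az": -0.11},
    {"tx": -3, "ty": -7.5, "tz": 0, "ax": 0, "ay": 0, "az": -0.14},
    {"tx": -3.6, "ty": -9, "tz": 0, "ax": 0, "ay": 0, "az": -0.17},
    {"tx": -4.2, "ty": -10.5, "tz": 0, "ax": 0, "ay": 0, "az": -0.2},
    {"tx": -4.9, "ty": -12.4, "tz": 0, "ax": 0, "ay": 0, "az": -0.215},
    {"tx": -4.9, "ty": -12.4, "tz": 0, "ax": 0, "ay": 0, "az": -0.215},
    {"tx": -4.9, "ty": -12.4, "tz": 0, "ax": 0, "ay": 0, "az": -0.215},
  ],
)

```text
time_s: 11.45
position: [0.5093, -0.1816, 0.2145]
tcp_rot: [-3.141, -0.001, 1.506]
contact_force: [-0.1, 0.4, 0.6]
gripper_width: -0.0002
gripper_force: 0.0
```

```bash
python3 s.py big_lug
python3 - <<'E'
from h import *
p=capture("wrist");print(np.round(p["cam_to_world"],4).tolist(),p["cx"],p["cy"])
cv2.imwrite("pics/w6.png",p["frame"])
E
```

```text
11.45 [ 0.5093 -0.1816  0.2145] [-3.141e+00 -1.000e-03  1.506e+00] [-0.1   0.41  0.62]
wrist 0.74 [312.7 191.1] [ 0.556  -0.1833  0.107 ]
[-0.29  1.15  0.33]
[[0.9981, 0.0585, 0.0179, 0.516], [-0.0612, 0.9557, 0.2879, -0.1054], [-0.0003, -0.2885, 0.9575, 0.3578], [0.0, 0.0, 0.0, 1.0]] 258.56597700564 193.88344499720003
```

View pics/w6.png

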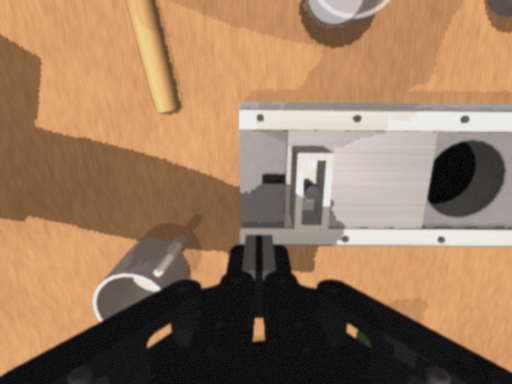

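The wrist view shows the gate edges parallel to the rows, so the gate's yaw is about -0.061. The big lug top is centred at about (313,190) and the finger tip at column 260, some 17 mm short of the -x face. I'll descend, then approach.

Emit:
jog_arm(
  deltas=[
    {"tx": 0, "ty": 0, "tz": -1.5, "ax": 0, "ay": 0, "az": 0},
    {"tx": 0, "ty": 0, "tz": -3, "ax": 0, "ay": 0, "az": 0},
    {"tx": 0, "ty": 0, "tz": -4.4, "ax": 0, "ay": 0, "az": 0},
    {"tx": 0.1, "ty": 0, "tz": -4.4, "ax": 0, "ay": 0, "az": 0},
    {"tx": 0.25, "ty": -0.01, "tz": -4.4, "ax": 0, "ay": 0, "az": 0},
    {"tx": 0.4, "ty": -0.02, "tz": -4.4, "ax": 0, "ay": 0, "az": 0},
    {"tx": 0.5, "ty": -0.03, "tz": -4.4, "ax": 0, "ay": 0, "az": 0},
    {"tx": 0.6, "ty": -0.04, "tz": -4.4, "ax": 0, "ay": 0, "az": 0},
    {"tx": 0.7, "ty": -0.04, "tz": -4.4, "ax": 0, "ay": 0, "az": 0},
  ],
)

```text
time_s: 12.5
position: [0.5317, -0.1816, 0.0858]
tcp_rot: [3.139, 0.001, 1.509]
contact_force: [-4.6, -0.1, 4.9]
gripper_width: -0.0004
gripper_force: 2.7
```

```bash
python3 s.py big_lug
```

```text
12.5 [ 0.5317 -0.1816  0.0858] [3.139e+00 1.000e-03 1.509e+00] [-4.55 -0.11  4.88]
wrist 0.82 [320.3 276.8] [ 0.5603 -0.185   0.107 ]
[ 0.33 -0.76 -0.74]
```

Emit:
jog_arm(
  deltas=[
    {"tx": 0.1, "ty": -0.006, "tz": 0, "ax": 0, "ay": 0, "az": 0},
    {"tx": 0.2, "ty": -0.012, "tz": 0, "ax": 0, "ay": 0, "az": 0},
  ],
)

```text
time_s: 12.8
position: [0.538, -0.182, 0.0847]
tcp_rot: [3.139, 0.0, 1.509]
contact_force: [-3.6, -0.4, 2.4]
gripper_width: 0.0
gripper_force: 1.5
```

```bash
python3 s.py big_lug
```

```text
12.8 [ 0.538  -0.182   0.0847] [3.139 0.    1.509] [-3.6  -0.39  2.42]
wrist 0.67 [320.7 277.7] [ 0.5665 -0.1852  0.107 ]
[-0.34  0.19  0.42]
```

Emit:
jog_arm(
  deltas=[
    {"tx": 0.07, "ty": -0.004, "tz": 0, "ax": 0, "ay": 0, "az": 0},
    {"tx": 0.14, "ty": -0.008, "tz": 0, "ax": 0, "ay": 0, "az": 0},
  ],
)

```text
time_s: 13.1
position: [0.5422, -0.182, 0.0842]
tcp_rot: [3.139, -0.0, 1.51]
contact_force: [-2.1, 0.1, 1.5]
gripper_width: 0.0001
gripper_force: 1.0
```

```bash
python3 s.py big_lug
```

```text
13.1 [ 0.5422 -0.182   0.0842] [ 3.139 -0.     1.51 ] [-2.12  0.07  1.47]
wrist 0.83 [322.7 279.9] [ 0.5715 -0.1861  0.107 ]
[-0.14  0.6  -0.52]
```

Value is now about 0.048. Continuing in 4 mm steps.

Emit:
jog_arm(
  deltas=[
    {"tx": 0.07, "ty": -0.004, "tz": 0, "ax": 0, "ay": 0, "az": 0},
    {"tx": 0.14, "ty": -0.008, "tz": 0, "ax": 0, "ay": 0, "az": 0},
  ],
)

```text
time_s: 13.4
position: [0.5463, -0.1822, 0.0842]
tcp_rot: [3.139, -0.0, 1.51]
contact_force: [-2.0, 0.3, 1.3]
gripper_width: 0.0002
gripper_force: 1.0
```

```bash
python3 s.py big_lug
```

```text
13.4 [ 0.5463 -0.1822  0.0842] [ 3.139 -0.     1.51 ] [-2.02  0.28  1.34]
wrist 0.17 [ 70.6 339.6] [ 0.455  -0.2115  0.107 ]
[ 0.65  0.5  -0.87]
```

Emit:
jog_arm(
  deltas=[
    {"tx": 0.07, "ty": -0.004, "tz": 0, "ax": 0, "ay": 0, "az": 0},
    {"tx": 0.14, "ty": -0.008, "tz": 0, "ax": 0, "ay": 0, "az": 0},
  ],
)

```text
time_s: 13.7
position: [0.5512, -0.1825, 0.0843]
tcp_rot: [3.138, -0.0, 1.51]
contact_force: [-0.4, -1.1, -0.0]
gripper_width: -0.0001
gripper_force: 0.0
```

```bash
python3 s.py big_lug
```

```text
13.7 [ 0.5512 -0.1825  0.0843] [ 3.138 -0.     1.51 ] [-0.4  -1.14 -0.05]
wrist 0.69 [324.3 276.2] [ 0.5812 -0.1848  0.107 ]
[-0.3   0.42  0.48]
```

Emit:
jog_arm(
  deltas=[
    {"tx": 0.04, "ty": -0.002, "tz": 0, "ax": 0, "ay": 0, "az": 0},
    {"tx": 0.08, "ty": -0.004, "tz": 0, "ax": 0, "ay": 0, "az": 0},
  ],
)

```text
time_s: 14.0
position: [0.5533, -0.1826, 0.0843]
tcp_rot: [3.138, -0.0, 1.51]
contact_force: [0.3, -0.2, 0.4]
gripper_width: 0.0003
gripper_force: 0.0
```

```bash
python3 s.py big_lug
```

```text
14.0 [ 0.5533 -0.1826  0.0843] [ 3.138 -0.     1.51 ] [ 0.29 -0.24  0.36]
wrist 0.69 [333.  280.4] [ 0.5872 -0.1873  0.107 ]
[ 0.35 -0.18 -0.33]
```

The lug has jumped ahead to about x = 0.587 with no force, so it has probably clicked. I'll close the gap and feel for the resistance.

Emit:
jog_arm(
  deltas=[
    {"tx": 0.07, "ty": -0.004, "tz": 0, "ax": 0, "ay": 0, "az": 0},
    {"tx": 0.13, "ty": -0.008, "tz": 0, "ax": 0, "ay": 0, "az": 0},
  ],
)

```text
time_s: 14.3
position: [0.5571, -0.1829, 0.0844]
tcp_rot: [3.138, -0.0, 1.51]
contact_force: [-3.1, -0.2, 0.8]
gripper_width: 0.0001
gripper_force: 1.6
```

```bash
python3 s.py big_lug
```

```text
14.3 [ 0.5571 -0.1829  0.0844] [ 3.138 -0.     1.51 ] [-3.08 -0.25  0.83]
[-1.5  -0.19 -0.41]
```

Emit:
jog_arm(
  deltas=[
    {"tx": 0.06, "ty": -0.004, "tz": 0, "ax": 0, "ay": 0, "az": 0},
    {"tx": 0.06, "ty": -0.004, "tz": 0, "ax": 0, "ay": 0, "az": 0},
    {"tx": 0.06, "ty": -0.004, "tz": 0, "ax": 0, "ay": 0, "az": 0},
  ],
)

```text
time_s: 14.7
position: [0.5573, -0.1828, 0.0842]
tcp_rot: [3.141, -0.0, 1.51]
contact_force: [-5.8, 0.1, 3.5]
gripper_width: 0.0001
gripper_force: 2.6
```

```bash
python3 s.py big_lug
```

```text
14.7 [ 0.5573 -0.1828  0.0842] [ 3.141 -0.     1.51 ] [-5.85  0.06  3.53]
wrist 0.95 [324.3 278.9] [ 0.5874 -0.1864  0.107 ]
[-5.08  0.81  2.84]
```

Clicked: 5.8 N is held and the plate isn't moving. I'll back off, rise and check both gates.

Emit:
jog_arm(
  deltas=[
    {"tx": -0.2, "ty": 0.01, "tz": 0, "ax": 0, "ay": 0, "az": 0},
    {"tx": -0.5, "ty": 0.03, "tz": 0, "ax": 0, "ay": 0, "az": 0},
    {"tx": -0.5, "ty": 0.03, "tz": 1.5, "ax": 0, "ay": 0, "az": 0},
    {"tx": -0.5, "ty": 0.03, "tz": 3, "ax": 0, "ay": 0, "az": 0},
    {"tx": -0.5, "ty": 0.03, "tz": 4.4, "ax": 0, "ay": 0, "az": 0},
    {"tx": -0.5, "ty": 0.03, "tz": 4.4, "ax": 0, "ay": 0, "az": 0},
    {"tx": -0.5, "ty": 0.03, "tz": 4.4, "ax": 0, "ay": 0, "az": 0},
  ],
)

```text
time_s: 15.5
position: [0.5444, -0.1823, 0.2177]
tcp_rot: [3.135, 0.001, 1.51]
contact_force: [0.4, -0.1, -0.4]
gripper_width: 0.0001
gripper_force: 0.0
```

```bash
python3 s.py big_lug
python3 - <<'E'
from h import *
a=capture("wrist")["frame"][100:290,200:400]
p=capture("scene");print([(r["p"],r["location"],atz(p,r["location"],.107)) for r in tip_of("small_lug",p)[:1]])
b=p["frame"][100:352,100:400]
cv2.imwrite("pics/f.png",np.hstack([cv2.resize(a,(400,380)),cv2.resize(b,(400,380))]))
E
```

```text
15.5 [ 0.5444 -0.1823  0.2177] [3.135e+00 1.000e-03 1.510e+00] [ 0.39 -0.11 -0.42]
wrist 0.65 [301.5 192.7] [ 0.5829 -0.1861  0.107 ]
[-0.16 -0.12 -0.66]
[(0.66, [291.2, 232.6], array([0.6208528 , 0.17467607, 0.107     ]))]
```

View pics/f.png

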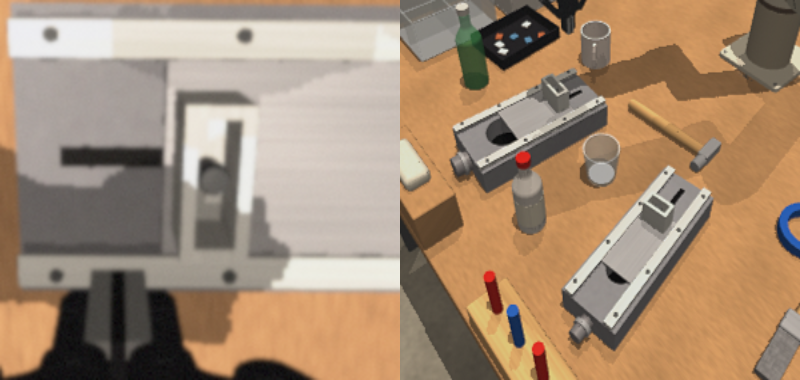

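The left half shows the big lug clear of the fingers, with its cap sunk at about (212,178). The right half shows both ports partly covered and the bystanders undisturbed.

```bash
python3 -c "
from h import *
print(hand_in())"
```

```text
the job is handed in; nothing more can be done
None
```

I slid the small port's shutter open to its first stop, then slid the large port's shutter across to its first stop. Both clicked in and held against a light push. I touched nothing else on the bench and handed the job in at about 16 s; no verdict came back.

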